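# Close the gap gauge to its mark with the knurled wheel

### The arm

A 7-joint arm with a two-finger parallel gripper is mounted at the origin on a cart in front of the work surface, level with it; the furniture and walls round the work are solid. World frame = base frame: x ahead of the robot, y to its left, z up, the work surface at z = 0. Lengths are in mm, angles in rad, forces in N, time in s.
With the tool pointing down it reaches from about 400 to 750 mm from the base axis. Payload 19.5 kg.
Tool frame: the origin (TCP) lies midway between the tips of the shut fingers; the grasp point (between the pads) lies 19 mm behind it; x points along the fingers, y is the direction in which the jaws open and shut, and the axes are right-handed (so a half turn about x gives the same grasp; the last joint's range is limited). The gripper opens to 85 mm and grips with 20 to 120 N. Pads are 22 mm wide; open, the fingers measure 114 mm over their backs; the gripper's body (76 mm by 85 mm) begins 54 mm behind the grasp point. The pads swing forward as they close: fully open they stand 13 mm farther back than shut.
Start: joints at [1.141, 0.707, -0.028, 1.485, 0.022, 0.951, -0.075], TCP at [217.429, -532.278, 231.268] pointing down, gripper open.
Joint ranges: [-2.71, 2.71], [-0.32, 2.16], [-1.57, 1.52], [0, 2.45], [-1.46, 4.6], [0, 2.02], [-2.83, 2.83]. Speed limits (rad/s): [1.89, 1.89, 2.57, 2.57, 3.01, 3.01, 3.01].

### API

Orientations are given as a unit quaternion [x, y, z, w].
In Python, from bench import * gives the robot as it stands. The module is installed in compiled form; this text tells all that it offers.
- The arm moves only by the shell command python3 -m crank 'ROWS'. ROWS is text: rows parted by semicolons, each of 7 numbers parted by spaces: the shift along the world's x, y, z in mm, then the turn, a rotation vector about the world's x, y, z in rad, then the finger opening in mm, from 0 to 85.4. A call has 1 to 20 rows; each row is the pose to reach, as a shift and turn from the pose commanded when the call began; what a row does not reach only later rows make up. A row lasts 1/12 s, in which the tool goes at most 41.7 mm and 7.16 degrees, less where a joint would pass 70% of its speed; a pose out of reach is approached as far as the arm can. A call with a gripper value outside its range is refused whole. The fingers move at their own pace and stop on an object; the grip force is fixed at half the most. Time passes only in rows, so rows that repeat a pose let the fingers close. It gives the time, the measured TCP pose, the force and the opening at its end, in the units of the state.
- read_state(): the state, without advancing time (a new reading comes with each control period).
- grab_frame(name): name is "scene" or "top"; returns (picture, depth): 480x640x3 uint8, red, green, blue; 480x640 float32, mm along the optical axis (not along the pixel's ray), 0 where there is no reading.
- camera_model(name): a dict with "intrinsics" (3x3 intrinsics, pixels), "dist" ([k1, k2, p1, p2, k3] as OpenCV has them; the pictures are not rectified), "cam_to_world" (4x4, takes a point from camera to world coordinates). Camera axes: x right, y up, looking along -z (the intrinsics and any distortion apply to the point x, -y, -z); pixel columns grow to the right and rows downward; lengths in mm; the calibration is good to about 2 mm. A picture is of the moment at which its call begins. camera_model takes no time and is no camera call.
- job_done(): hands the job in, once; it reports no verdict.
Trained networks look in the newest picture that a camera, given by its name, has taken for a name from the list of things; names that differ only in an ending like _2 or _b are one class to them, and where a whole thing is asked for, a point or a joint stands for the part that bears it (a point fixed in the world has none). Each returns a list of dicts, best first, with "confidence" (0 to 1); they miss things now and then, are a little off and sometimes report something else, mostly with a low value. They report only what shows in the picture. A call takes as long as a camera call.
- find_in(camera, thing): "uv" ([column, row] in pixels, amid what is visible of it).
- mark_of(camera, thing): "uv" ([column, row] in pixels: a listed point, or the origin of a listed thing).
The state is a dict: "time": time; "joint_pos": joint angles; "joint_velocities": joint speeds; "joint_torque": joint torques, N m; "eef_pos": TCP position; "tcp_rot": TCP orientation; "wrist_force": force on the tool from outside, world axes, zero at the start; "torque": the same for the moment, N m; "grip_width": finger opening in mm.
Only numpy, scipy, OpenCV 4.12 (cv2) and the standard library are available. Lean on these libraries where they do the work, as an engineer would, in place of code of your own. Each camera call takes 0.05 s, during which the arm holds its last target.

### The job

Set the specimen gap gauge: lay a fingertip on top of its knurled wheel and roll it, stroke by stroke, until the jaw has closed so far that its pointer stands inside the notch of the gauge mark; then take your hand away. Move the jaw only by the wheel, do not touch the jaw or the mark, pick nothing up, and leave the things standing around where they are.

Things in the scene. Friction and masses are not known exactly. Their poses are not given: they have to be found in the camera images.
- gauge: the gap gauge, bolted to the table: grey base plate 94 x 310 mm, top at 18 mm, carrying the wheel at its -y end (the robot's right), a fixed steel anvil block (top 64 mm) at its +y end and the sliding jaw between. Origin: centre of the underside; its y axis runs along the gauge from wheel to anvil, z up. Apart from the wheel nothing on it stands higher than 70 mm
- carriage: spring-mounted head of the gauge: axle with the wheel, and the guide rods with the jaw; origin at the axle's centre, 58 mm above the table when not pressed and 112 mm to -y of the gauge's origin. Pressed at the wheel it sinks, jaw and all, up to 5 mm (about 2 N at first, about 9 N at 5 mm) and springs back. Side cheeks beside it, 58 mm apart over their outsides and 72 mm long along y, end 23 mm below the wheel's top
- wheel_crown (a point): the wheel's topmost point, 93 mm above the table when not pressed, midway across the wheel; moves down with the axle but does not turn with the wheel
- wheel (a joint): turn of the knurled steel wheel (70 mm diameter, 30 mm wide, axle level along the gauge's x), rad; driven by friction of a finger moving along the gauge's y on its crown. Rolling its top toward the anvil (+y) makes the value grow and moves the jaw 16 mm per rad toward the anvil (0.46 mm per mm of stroke); rolling back opens it. Turns at about 2 N, stays where left
- jaw: the sliding aluminium jaw, 56 x 34 mm, top 65 mm high, with a dark steel pointer blade on its front edge (facing -x of the gauge); slides along the gauge's y, only to be moved by the wheel
- jaw_pointer (a point): tip of the jaw's pointer blade, which is 3 mm thick along y, 67 mm above the table
- mark: the gauge mark: a steel rider 40 mm long on the front rail of the gauge, top 68 mm high, with an 11 mm wide notch that opens toward the pointer; it is set somewhere between jaw and anvil and stays there
- mark_notch (a point): middle of the notch's mouth, on the line along which the pointer tip travels; the axes are those of the gauge, so the difference along the gauge's y between this point and the pointer tip is what the jaw still has to travel (18 to 62 mm at the start)
- sample_tin: round lidded white sample tin, 57 mm diameter, 38 mm high, standing by; origin under its centre
- weights: dark flat hinged case, 71 x 118 x 30 mm, standing by; origin under its centre
- groover: small curved brass-coloured grooving tool, 11 x 111 x 21 mm, lying by; origin under its centre
- bottle: white wash bottle with spout, 54 mm diameter, 158 mm high, standing by; origin under its centre

How it is judged (in metres and radians):
On the way:
1. a fingertip lies on the wheel and rolls it (contact force between the fingers and carriage above 0.5 N and velocity of joint wheel above 0.05 rad/s), for 0.1 s.
At the end, for the whole second after the job is handed in: the jaw's pointer is within 4 mm of the middle of the mark's notch along the gauge (the 3 mm blade wholly inside the 11 mm notch), and the wheel is at rest (y of jaw_pointer in the frame of mark_notch between -0.004 and 0.004 m and velocity of joint wheel between -0.05 and 0.05 rad/s); the robot touches nothing.
It fails at once if the robot touches the jaw (more than 1 N) (contact force between any of the fingers, the arm and jaw above 1 N).
It fails at once if the robot touches the gauge mark (more than 1 N) (contact force between any of the fingers, the arm and mark above 1 N).
It fails at once if a thing standing by is moved more than 20 mm (distance of any of sample_tin, weights, groover, bottle from where it was at the start of the episode above 0.02 m).
It also fails if it takes over 48 s, if anything falls off the work surface, if the arm or the gripper's body presses on something with over 40 N, if the wrist force passes 120 N, or if a joint passes its speed limit or range.

## Working session

There is one attempt and no reset: what is moved stays moved. The work goes in short steps, Python scripts to look and compute and a shell command to move; the robot and the scene stay as the last step left them, time stands still between calls to the robot, and variables do not carry over. Pictures are saved under pics/ and viewed, and the job is handed in when it is done.

```bash
mkdir -p pics
cat > h.py <<'E'
from bench import *
import numpy as np, cv2
def ray(cam,uv):
    m=camera_model(cam);K=np.array(m["intrinsics"],float);d=np.array(m["dist"],float)
    p=cv2.undistortPoints(np.array([[uv]],float),K,d)[0,0]
    T=np.array(m["cam_to_world"],float)
    return T[:3,3],T[:3,:3]@np.array([p[0],-p[1],-1.0])
def at_z(cam,uv,z):
    o,r=ray(cam,uv);return o+r*(z-o[2])/r[2]
def at_d(cam,uv,depth):
    o,r=ray(cam,uv);d=depth[int(round(uv[1])),int(round(uv[0]))];return o+r*d
E
python3 - <<'E'
from h import *
s=read_state();print(s["time"],s["eef_pos"],s["tcp_rot"],s["grip_width"],s["wrist_force"])
H={"wheel_crown":93,"jaw_pointer":67,"mark_notch":67,"gauge":0,"carriage":58}
for c in("scene","top"):
    im,d=grab_frame(c);cv2.imwrite(f"pics/{c}0.png",im[:,:,::-1]);np.save(c+"d.npy",d)
    for t,z in H.items():
        for r in mark_of(c,t)[:2]:print(c,t,r["uv"],round(r["confidence"],2),at_z(c,r["uv"],z).round(1),at_d(c,r["uv"],d).round(1))
print(read_state()["time"])
E
```

```text
0.0 [ 217.33681845 -532.04713518  230.8417665 ] [-0.69377513 -0.13661988  0.69394003 -0.13586137] 85.50921821742833 [ 0.48290835 -0.49352115 -0.33414574]
scene wheel_crown [341.8, 212.2] 0.69 [ 522.  -204.7   93. ] [ 605.  -360.    19.1]
scene jaw_pointer [330.1, 248.6] 0.85 [470.7 -56.8  67. ] [ 499.1 -107.    37.8]
scene jaw_pointer [317.3, 260.6] 0.58 [465.7   8.1  67. ] [475.4  -8.1  56.8]
scene mark_notch [318.2, 253.2] 0.53 [482.1 -23.   67. ] [481.1 -21.3  68. ]
scene gauge [315.0, 261.4] 0.69 [532.7 -92.2   0. ] [515.1 -63.3  18.3]
scene gauge [344.7, 210.7] 0.28 [ 624.7 -415.1    0. ] [ 597.1 -362.8   24.6]
scene carriage [341.3, 230.4] 0.87 [ 505.9 -174.4   58. ] [ 499.6 -162.7   64.1]
top wheel_crown [369.2, 240.2] 0.63 [ 511.6 -187.4   93. ] [ 511.8 -187.5   92.1]
top jaw_pointer [320.9, 255.6] 0.91 [473.2 -69.5  67. ] [482.4 -69.6  14.1]
top jaw_pointer [320.9, 243.0] 0.54 [505.3 -68.4  67. ] [506.1 -68.4  62.9]
top mark_notch [305.8, 249.4] 0.57 [487.5 -31.1  67. ] [497.1 -29.9  15.4]
top gauge [319.0, 254.1] 0.62 [488.7 -64.5   0. ] [485.2 -64.6  19.9]
top gauge [324.7, 241.6] 0.61 [522.6 -78.3   0. ] [511.  -77.9  58. ]
top carriage [366.5, 241.3] 0.57 [ 515.7 -183.6   58. ] [ 508.6 -180.8   92.9]
0.6
```

Run:
```python
import cv2
a=cv2.imread("pics/top0.png");cv2.imwrite("pics/topc.png",cv2.resize(a[180:300,240:400],None,fx=5,fy=5,interpolation=cv2.INTER_CUBIC))
a=cv2.imread("pics/scene0.png");cv2.imwrite("pics/scenec.png",cv2.resize(a[170:320,240:440],None,fx=4,fy=4,interpolation=cv2.INTER_CUBIC))
```

```text
(no output)
```

View pics/top0.png

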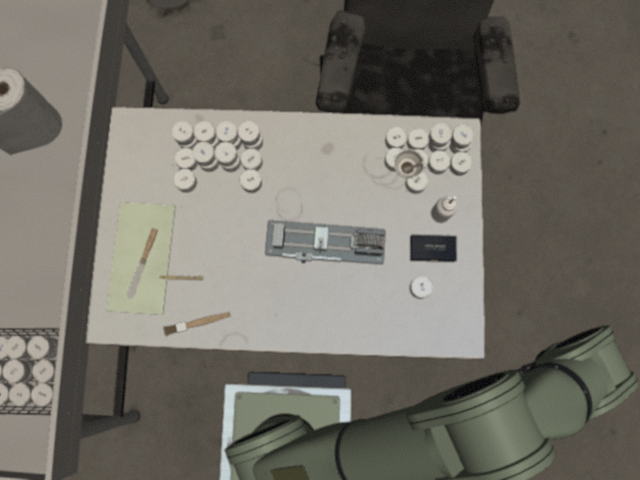

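View pics/scene0.png

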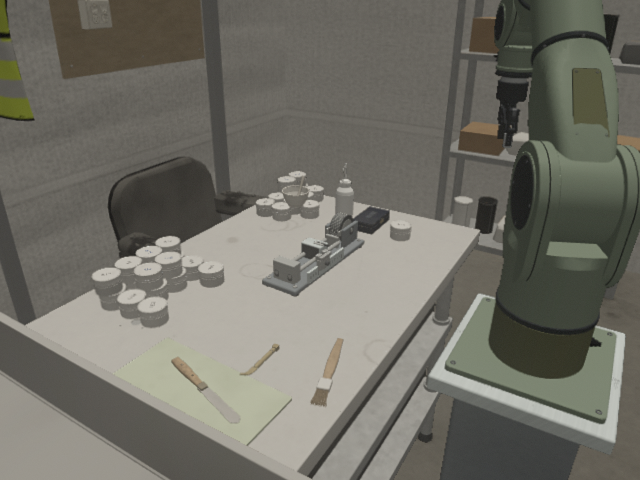

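```bash
sleep 0
```

```text
(no output)
```

View pics/topc.png

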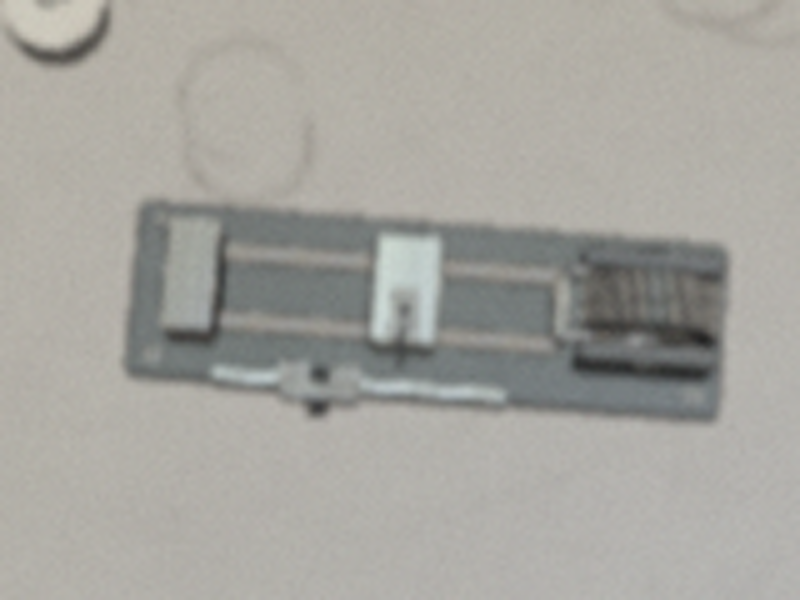

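View pics/scenec.png

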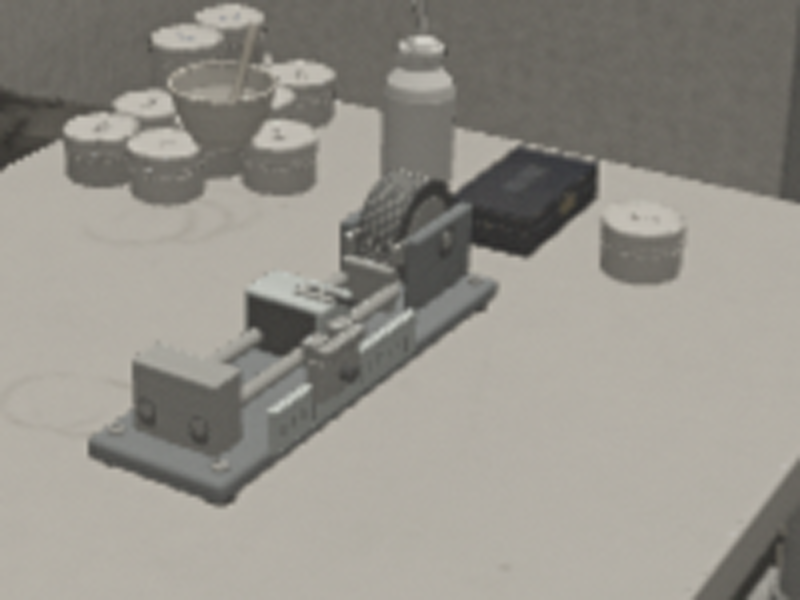

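The top picture shows the gauge with its wheel on the right at about (370,240). The pointer tip is near (320,252), and the rider's notch near (304,255). Next I'll get the axis from the plate's corners.

Run:
```python
from h import *
f=lambda p,z:at_z("top",[240+(p[0]+.5)/5-.5,180+(p[1]+.5)/5-.5],z)
C=[f(p,18) for p in((140,202),(726,245),(718,418),(125,375))]
for c in C:print(c.round(1))
print(np.linalg.norm(C[0]-C[1]),np.linalg.norm(C[1]-C[2]))
c=np.mean(C,axis=0)
a=((C[0]+C[3])-(C[1]+C[2]));a/=np.linalg.norm(a)
th=np.arctan2(-a[0],a[1]);print("centre",c,"axis",a,"yaw",np.degrees(th))
print("axle",c-a*112)
def gl(p):
    v=p-c;return np.array([v@np.array([a[1],-a[0],0]),v@a,p[2]]).round(1)
P=f((402,360),67);N=f((319,374),67)
print(gl(P),gl(N),"travel",(N-P)@a)
for p,z in(((280,380),68),((360,380),68),((378,290),65),((440,290),65),((585,300),80),((720,300),80),((645,270),93),((645,335),93)):print(p,gl(f(p,z)))
K=np.array(camera_model("top")["intrinsics"]);print(K[0,0],camera_model("top")["cam_to_world"][:3] if 0 else np.array(camera_model("top")["cam_to_world"])[:3,3])
from scipy.spatial.transform import Rotation as R
s=read_state();print(R.from_quat(s["tcp_rot"]).as_matrix().round(3))
```

```text
[571.2  73.2  18. ]
[ 559.4 -233.9   18. ]
[ 467.7 -231.1   18. ]
[479.   76.1  18. ]
307.3854532701357 91.7053981266685
centre [519.32289109 -78.90752645  18.        ] axis [0.03767629 0.99929    0.        ] yaw -2.15920348282074
axle [ 515.10314654 -190.82800606   18.        ]
[-36.5  10.7  67. ] [-46.7  51.6  67. ] travel 40.93147980072063
(280, 380) [-51.4  70.8  68. ]
(360, 380) [-48.4  30.9  68. ]
(378, 290) [-1.3 25.4 65. ]
(440, 290) [ 1.1 -5.8 65. ]
(585, 300) [ -1.8 -78.3  80. ]
(720, 300) [   3.2 -145.5   80. ]
(645, 270) [  12.9 -106.3   93. ]
(645, 335) [ -19.9 -108.2   93. ]
597.6692662732225 [ 214.33128566  -65.79192392 1540.80767535]
[[-0.     0.378 -0.926]
 [ 0.    -0.926 -0.378]
 [-1.    -0.     0.   ]]
```

The plate measures 307 x 92 mm, which fits, and the pointer has about 41 mm left to travel, or about 89 mm of stroke. The crown is at about (514,-190). I'll shut the fingers, go above it with the jaw axis along the gauge, and check.

```bash
python3 -m crank '25 27 0 0 0 -0.1 0;50 55 0 0 0 -0.2 0;75 82 0 0 0 -0.3 0;100 110 0 0 0 -0.4 0;125 137 0 0 0 -0.426 0;150 165 0 0 0 -0.426 0;175 192 0 0 0 -0.426 0;200 220 0 0 0 -0.426 0;225 247 0 0 0 -0.426 0;250 275 0 0 0 -0.426 0;275 302 0 0 0 -0.426 0;296 326 -20 0 0 -0.426 0;296 326 -55 0 0 -0.426 0;296 326 -90 0 0 -0.426 0;296 326 -110 0 0 -0.426 0;296 326 -110 0 0 -0.426 0'
python3 - <<'E'
from h import *
s=read_state();print(s["time"],s["eef_pos"],s["grip_width"],s["wrist_force"])
for c in("scene","top"):
    im,d=grab_frame(c);im=im[:,:,::-1]
    x=im[180:300,240:400] if c=="top" else im[170:320,240:440]
    cv2.imwrite(f"pics/{c}1.png",cv2.resize(x,None,fx=4,fy=4,interpolation=cv2.INTER_CUBIC))
E
```

```text
time: 1.93
eef_pos: [512.0, -205.5, 117.8]
tcp_rot: [-0.705, 0.013, 0.709, 0.014]
wrist_force: [-0.8, 0.1, -0.4]
grip_width: 0.1
1.9333 [ 511.96433414 -205.49521251  117.81764316] 0.12115437282180236 [-0.84774861  0.07088163 -0.41902474]
```

View pics/scene1.png

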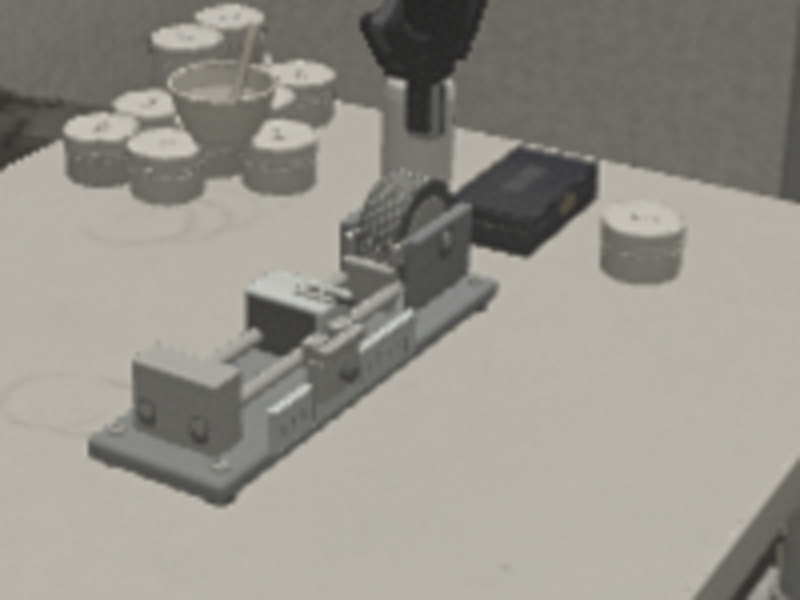

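View pics/top1.png

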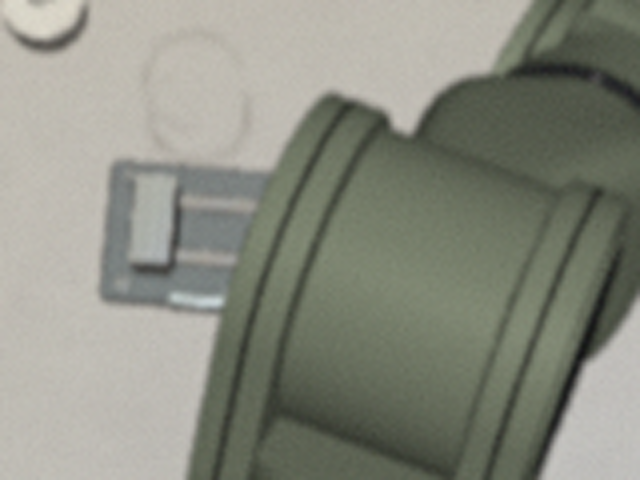

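The finger hangs just behind (−y of) the wheel, at crop (422,130). I'll make one careful stroke and watch the force.

```bash
python3 -m crank '1 -2 -15 0 0 0 0;2 -2 -25 0 0 0 0;2 -2 -29 0 0 0 0;2 -2 -29 0 0 0 0;2 3 -29 0 0 0 0;2 8 -29 0 0 0 0;3 13 -29 0 0 0 0;3 18 -29 0 0 0 0'
python3 -m crank '0 5 0 0 0 0 0;0 10 0 0 0 0 0;1 14 0 0 0 0 0;1 14 0 0 0 0 0'
python3 -m crank '0 0 10 0 0 0 0;0 0 20 0 0 0 0'
python3 - <<'E'
from h import *
im,d=grab_frame("scene");im=im[:,:,::-1]
cv2.imwrite("pics/scene2.png",cv2.resize(im[170:320,240:440],None,fx=4,fy=4,interpolation=cv2.INTER_CUBIC))
for r in mark_of("scene","jaw_pointer")[:2]+mark_of("scene","mark_notch")[:2]:print(r["uv"],round(r["confidence"],2),at_z("scene",r["uv"],67).round(1))
print(read_state()["time"])
E
```

```text
time: 2.7
eef_pos: [516.8, -187.7, 92.8]
tcp_rot: [0.707, -0.013, -0.707, -0.013]
wrist_force: [0.6, -1.3, 2.2]
grip_width: -0.1
time: 3.03
eef_pos: [517.7, -173.0, 92.2]
tcp_rot: [-0.707, 0.013, 0.707, 0.013]
wrist_force: [0.3, 0.7, 0.2]
grip_width: -0.2
time: 3.2
eef_pos: [517.2, -174.5, 112.8]
tcp_rot: [-0.707, 0.014, 0.707, 0.014]
wrist_force: [0.2, 0.3, 0.6]
grip_width: -0.1
[329.4, 249.9] 0.88 [468.8 -50.3  67. ]
[319.9, 252.6] 0.69 [480.4 -27.5  67. ]
3.35
```

View pics/scene2.png

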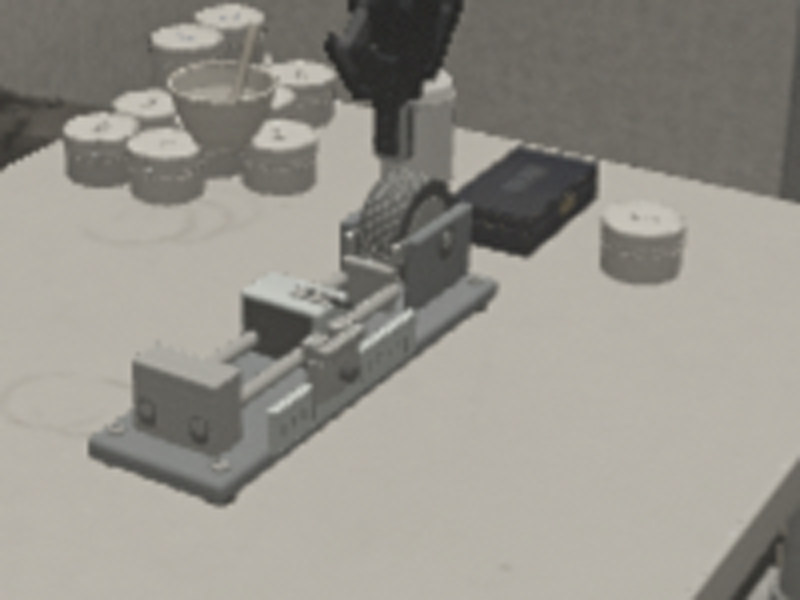

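The first stroke pressed too lightly: the commanded height was 92 mm, with 2 N of force. Even so the jaw moved a few mm. Next I'll make a full stroke pressed about 4 mm.

```bash
python3 -m crank '-3 -32 0 0 0 0 0;-3 -32 -12 0 0 0 0;-3 -32 -20 0 0 0 0;-3 -32 -24 0 0 0 0;-3 -27 -24 0 0 0 0;-3 -22 -24 0 0 0 0;-2 -17 -24 0 0 0 0'
python3 -m crank '0 5 0 0 0 0 0;0 10 0 0 0 0 0;0 15 0 0 0 0 0;0 15 0 0 0 0 0;0 15 10 0 0 0 0;0 15 24 0 0 0 0'
python3 - <<'E'
from h import *
im,d=grab_frame("scene");im=im[:,:,::-1]
cv2.imwrite("pics/scene3.png",cv2.resize(im[170:320,240:440],None,fx=4,fy=4,interpolation=cv2.INTER_CUBIC))
for r in mark_of("scene","jaw_pointer")[:2]+mark_of("scene","mark_notch")[:2]:print(r["uv"],round(r["confidence"],2),at_z("scene",r["uv"],67).round(1))
print(read_state()["time"])
E
```

```text
time: 3.93
eef_pos: [515.0, -190.8, 88.5]
tcp_rot: [-0.707, 0.013, 0.707, 0.014]
wrist_force: [-6.7, -1.3, 8.3]
grip_width: 0.1
time: 4.43
eef_pos: [515.0, -175.8, 112.3]
tcp_rot: [-0.706, 0.013, 0.708, 0.014]
wrist_force: [-0.2, 0.0, 0.3]
grip_width: 0.0
[325.2, 249.1] 0.6 [479.  -48.7  67. ]
[317.7, 252.0] 0.78 [486.1 -27.4  67. ]
4.5833
```

View pics/scene3.png

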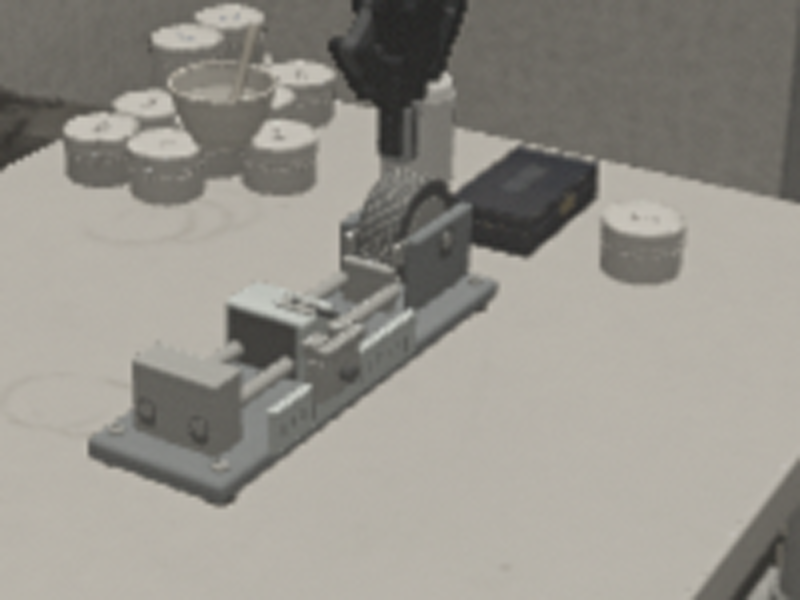

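```bash
python3 - <<'E'
from h import *
f=lambda p,z:at_z("scene",[240+(p[0]+.5)/4-.5,170+(p[1]+.5)/4-.5],z)
a=np.array([.0377,.9993,0])
for p in((246,291),(242,294),(228,305)):print((f(p,65)@a).round(1))
E
python3 - <<'E'
import cv2
ims=[cv2.imread(f"pics/scene{i}.png")[240:420,200:400] for i in(1,2,3)]
cv2.imwrite("pics/cmp.png",cv2.resize(cv2.hconcat(ims),None,fx=1.33,fy=1.33))
E
```

```text
-31.9
-27.3
-11.0
```

View pics/cmp.png

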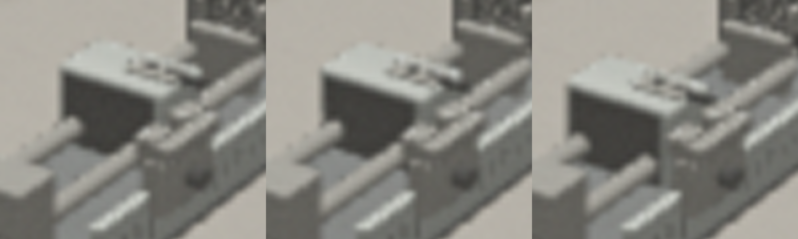

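The jaw has moved about 4.6 + 16 mm, so about 20 mm remains. I'll repeat the same stroke, then pull away and measure from above.

```bash
python3 -m crank '-1 -32 0 0 0 0 0;-1 -32 -12 0 0 0 0;-1 -32 -20 0 0 0 0;-1 -32 -24 0 0 0 0;-1 -27 -24 0 0 0 0;-1 -22 -24 0 0 0 0;-1 -17 -24 0 0 0 0'
python3 -m crank '0 5 0 0 0 0 0;0 10 0 0 0 0 0;0 15 0 0 0 0 0;0 15 0 0 0 0 0;0 15 10 0 0 0 0;0 15 24 0 0 0 0'
python3 -m crank '0 0 40 0 0 0 0;-25 -35 70 0 0 0 0;-50 -70 75 0 0 0 0;-75 -105 75 0 0 0 0;-100 -140 75 0 0 0 0;-125 -170 75 0 0 0 0;-150 -200 75 0 0 0 0;-150 -200 75 0 0 0 0'
python3 - <<'E'
from h import *
for c in("scene","top"):
    im,d=grab_frame(c);im=im[:,:,::-1]
    x=im[180:300,240:400] if c=="top" else im[170:320,240:440]
    k=5 if c=="top" else 4
    cv2.imwrite(f"pics/{c}4.png",cv2.resize(x,None,fx=k,fy=k,interpolation=cv2.INTER_CUBIC))
    for t in("jaw_pointer","mark_notch"):
      for r in mark_of(c,t)[:2]:print(c,t,r["uv"],round(r["confidence"],2),at_z(c,r["uv"],67).round(1))
print(read_state()["time"])
E
```

```text
time: 5.17
eef_pos: [514.7, -192.7, 88.4]
tcp_rot: [0.707, -0.013, -0.707, -0.013]
wrist_force: [0.3, -2.2, 8.1]
grip_width: -0.1
time: 5.67
eef_pos: [513.9, -177.4, 112.2]
tcp_rot: [-0.706, 0.013, 0.708, 0.014]
wrist_force: [-0.8, 0.4, -0.1]
grip_width: 0.2
time: 6.33
eef_pos: [359.4, -382.9, 187.9]
tcp_rot: [-0.706, 0.017, 0.708, 0.015]
wrist_force: [-1.5, -1.2, 0.5]
grip_width: -0.1
scene jaw_pointer [321.9, 251.4] 0.61 [479.6 -34.9  67. ]
scene mark_notch [319.9, 251.5] 0.5 [483.2 -32.1  67. ]
scene mark_notch [314.2, 259.7] 0.37 [473.6   8.1  67. ]
top jaw_pointer [308.0, 253.2] 0.86 [478.1 -37.   67. ]
top mark_notch [303.9, 249.9] 0.51 [486.1 -26.4  67. ]
6.6333
```

View pics/top4.png

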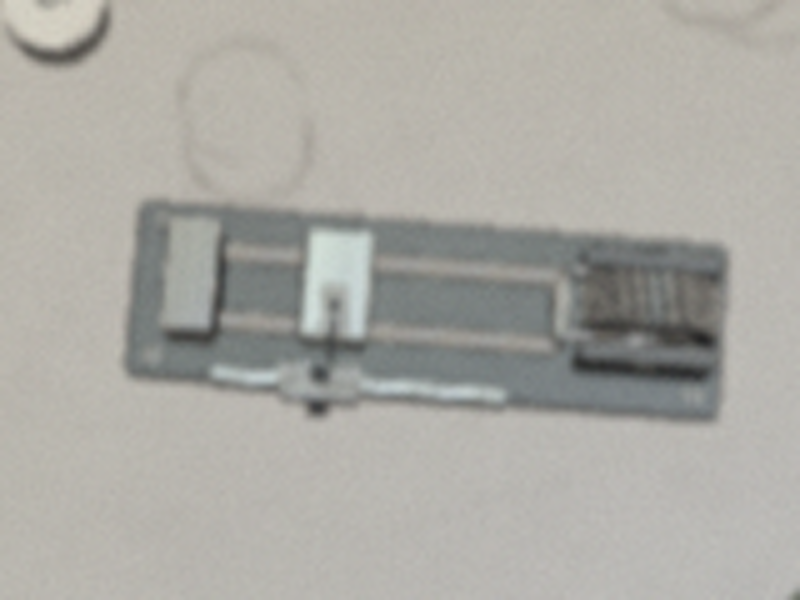

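View pics/scene4.png

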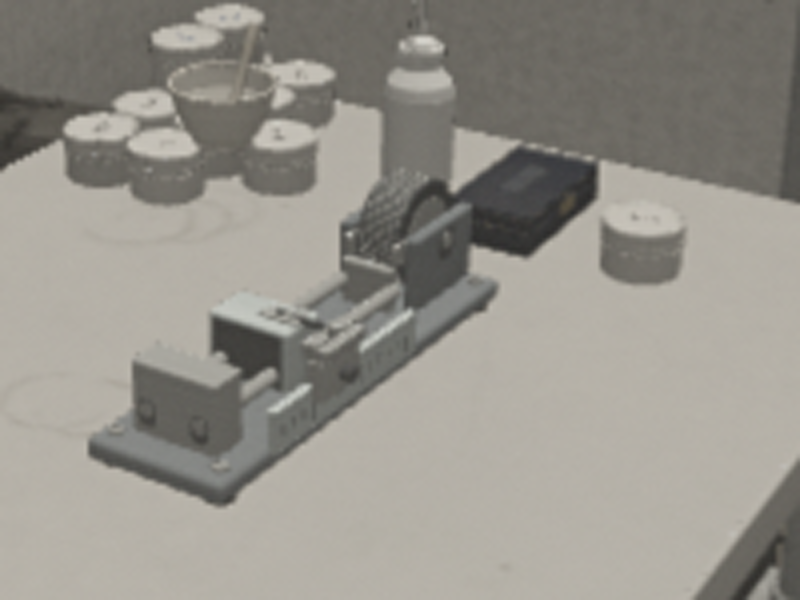

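Run:
```python
import cv2
a=cv2.imread("pics/top4.png");b=cv2.imread("pics/topc.png")
f=lambda q:cv2.resize(q[260:420,240:400],None,fx=2.45,fy=2.45,interpolation=cv2.INTER_CUBIC)
cv2.imwrite("pics/z.png",cv2.hconcat([f(b),f(a)]))
```

```text
(no output)
```

View pics/z.png

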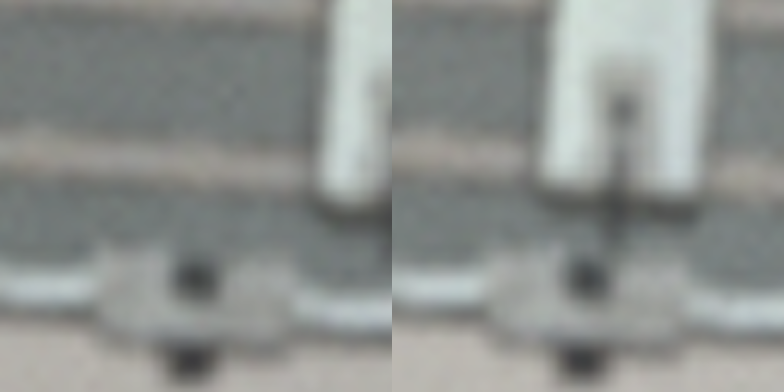

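About 6 mm remains. The pointer is at zoom (618,245) and the notch at (587,270), which is in the middle of the rider. A 12.5 mm stroke should do it.

```bash
python3 -m crank '25 30 0 0 0 0 0;50 60 0 0 0 0 0;75 90 0 0 0 0 0;100 120 0 0 0 0 0;125 150 0 0 0 0 0;150 182 -20 0 0 0 0;150 182 -50 0 0 0 0;150 182 -75 0 0 0 0;150 182 -75 0 0 0 0;150 182 -87 0 0 0 0;150 182 -95 0 0 0 0;150 182 -99 0 0 0 0;150 182 -99 0 0 0 0'
python3 -m crank '0 4 0 0 0 0 0;0 8 0 0 0 0 0;0 12.5 0 0 0 0 0;0 12.5 0 0 0 0 0;0 12.5 0 0 0 0 0'
python3 -m crank '0 0 10 0 0 0 0;0 0 40 0 0 0 0;0 0 70 0 0 0 0;-25 -35 95 0 0 0 0;-50 -70 100 0 0 0 0;-75 -105 100 0 0 0 0;-100 -140 100 0 0 0 0;-125 -170 100 0 0 0 0;-150 -200 100 0 0 0 0;-150 -200 100 0 0 0 0;-150 -200 100 0 0 0 0'
python3 - <<'E'
from h import *
for c in("scene","top"):
    im,d=grab_frame(c);im=im[:,:,::-1]
    cv2.imwrite(f"pics/{c}5full.png",im)
    x=im[180:300,240:400] if c=="top" else im[220:280,280:360]
    k=5 if c=="top" else 9
    x=cv2.resize(x,None,fx=k,fy=k,interpolation=cv2.INTER_CUBIC)
    if c=="top": x=cv2.resize(x[200:420,160:480],None,fx=2.45,fy=2.45,interpolation=cv2.INTER_CUBIC)
    cv2.imwrite(f"pics/{c}5.png",x)
    for t in("jaw_pointer","mark_notch"):
      for r in mark_of(c,t)[:2]:print(c,t,r["uv"],round(r["confidence"],2),at_z(c,r["uv"],67).round(1))
print(read_state()["time"])
E
```

```text
time: 7.72
eef_pos: [514.8, -196.1, 88.8]
tcp_rot: [0.707, -0.013, -0.707, -0.014]
wrist_force: [-0.5, 1.0, 7.9]
grip_width: 0.1
time: 8.13
eef_pos: [515.2, -183.5, 89.6]
tcp_rot: [0.708, -0.013, -0.706, -0.013]
wrist_force: [1.0, 1.3, 5.6]
grip_width: -0.2
time: 9.05
eef_pos: [362.0, -386.2, 189.5]
tcp_rot: [-0.707, 0.016, 0.707, 0.015]
wrist_force: [0.2, 0.3, -0.2]
grip_width: 0.2
scene jaw_pointer [318.8, 252.6] 0.84 [482.5 -26.2  67. ]
scene mark_notch [397.9, 238.8] 0.68 [ 358.7 -186.6   67. ]
scene mark_notch [317.4, 249.9] 0.59 [492.1 -36.   67. ]
top jaw_pointer [303.4, 252.7] 0.89 [478.9 -25.4  67. ]
top jaw_pointer [434.2, 249.8] 0.25 [ 498.2 -353.8   67. ]
top mark_notch [303.9, 249.3] 0.53 [487.6 -26.3  67. ]
9.35
```

View pics/top5.png

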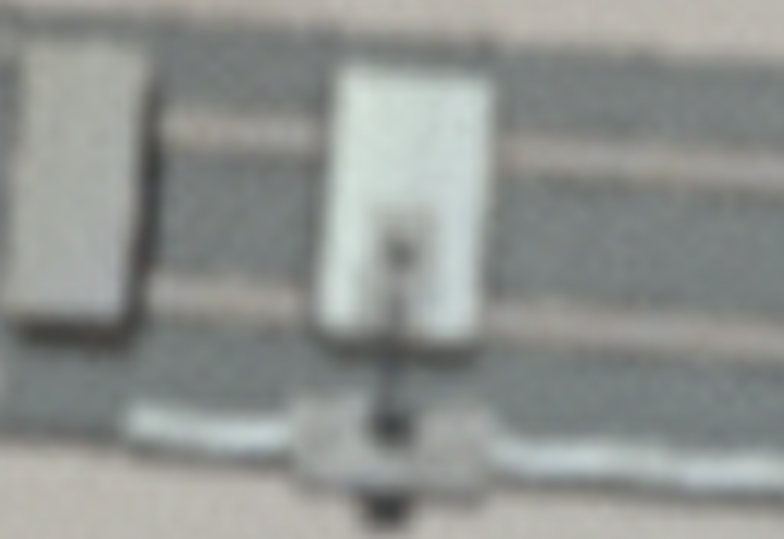

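View pics/scene5.png

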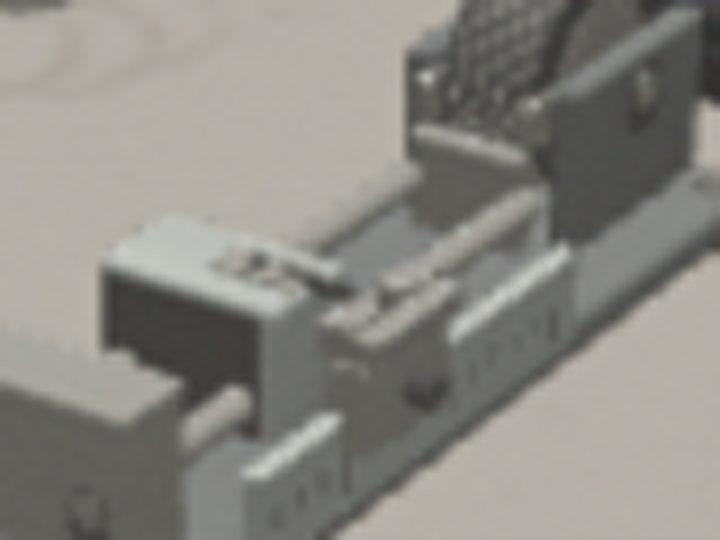

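The pointer now runs straight into the notch. In the top zoom the blade is at x≈391, the notch at 390, and the rider spans 292–490 with its middle at 391, so the error is within about 1 mm. The scene view agrees, and the hand is clear.

```bash
python3 -c "
from bench import *
print(read_state()['wrist_force']);print(job_done())"
```

```text
[-0.73845724 -0.64520925  0.14490049]
the job is handed in; nothing more can be done
None
```

I rolled the wheel with the shut fingertips until the jaw's pointer stood in the notch, then pulled the hand away and handed the job in at about 9.4 s.

- **Strokes:** It took four. The first pressed too lightly (about 2 N) and moved the jaw only about 5 mm. Two full strokes at about 8 N moved it about 16 mm each, and a final measured stroke of 12.5 mm closed the rest.
- **Pointer:** In the last top picture the blade lines up with the middle of the notch to within about 1 mm. The networks' top-view points agree: pointer y −25.4, notch −26.3.
- **Disagreements:** In the scene camera the network's best notch guess was clearly false, over by the wheel. Its second guess was about 10 mm off along y. I relied on the pictures instead, and in the scene picture the blade runs into the notch.
- **Clearance:** The hand was well away from everything, and the wrist force was about zero. The tin, bottle and weights looked unmoved in the scene picture before the last stroke. I made no separate check of them or the groover after it, but the hand stayed well clear of them.

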